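# Lock the tray shuttle with its T-foot key

## Robot

A 6-joint arm with a two-finger parallel gripper is mounted at the origin on the work surface. World frame = base frame: x ahead of the robot, y to its left, z up, the work surface at z = 0. Lengths are in mm, angles in rad, forces in N, time in s.
With the tool pointing down it reaches from about 275 to 750 mm from the base axis. Payload 10.2 kg.
Tool frame: the origin (TCP) lies between the finger pads; the fingertips stand 17 mm ahead of it and the grasp point (between the pads) lies 2 mm behind it; z points along the fingers, y is the line along which they close (so a half turn about z gives the same grasp; the last joint's range is limited). The gripper opens to 85 mm and grips with 20 to 120 N. Pads are 22 mm wide; open, the fingers measure 114 mm over their backs; the gripper's body (76 mm by 85 mm) begins 54 mm behind the grasp point. The pads swing forward as they close: fully open they stand 13 mm farther back than shut.
Start: joints at [1.108, 0.313, 1.498, -0, 1.331, -0.223], TCP at [124.705, 509.98, 248.294] pointing down, gripper open.
Joint ranges: [-2.94, 2.94], [-0.97, 2.17], [0.19, 2.56], [-1.23, 4.37], [0.02, 3.11], [-2.88, 2.88]. Speed limits (rad/s): [2.39, 2.39, 3.01, 3.14, 3.14, 3.14].

## Interface

Orientations are given as a unit quaternion [w, x, y, z].
In Python, from rig import * gives the robot as it stands.
- The arm moves only by the tool step_arm, never from a script. Its argument "commands" is text: rows parted by semicolons, each of 7 numbers parted by spaces: the opening, from 0 (shut) to 1 (fully open), then the shift along the tool's x, y, z in cm, then the turn, a rotation vector about the tool's x, y, z in rad. In form: hand x y z rx ry rz; .... A call has 1 to 20 rows; each row is the pose to reach, as a shift and turn from the pose commanded when the call began, along the tool's axes at that moment; what a row does not reach only later rows make up. A row lasts 1/12 s, in which the tool goes at most 41.7 mm and 7.16 degrees, less where a joint would pass 70% of its speed; a pose out of reach is approached as far as the arm can. A call with a gripper value outside its range is refused whole. The fingers move at their own pace and stop on an object; "newtons" is the grip in N (left out, the last holds). Time passes only in rows, so rows that repeat a pose let the fingers close. It gives the time, the measured TCP pose, the force, the opening and the grip force at its end, in the units of the state.
- sense(): the state, without advancing time (a new reading comes with each control period).
- capture(name): name is "scene" or "top"; returns the picture (480x640x3 uint8, red, green, blue); there is no depth.
- camera_model(name): a dict with "mtx" (3x3 intrinsics, pixels), "eye" and "rotation" of the camera in the world. Camera axes: x right, y down, z forward; pixel columns grow to the right and rows downward; lengths in mm; the calibration is good to about 2 mm. A picture is of the moment at which its call begins. camera_model takes no time and is no camera call.
- finish_job(): hands the job in; it is judged then, once.
Trained networks look in the newest picture that a camera, given by its name, has taken for a name from the list of things; names that differ only in an ending like _2 or _b are one class to them, and where a whole thing is asked for, a point or a joint stands for the part that bears it (a point fixed in the world has none). Each returns a list of dicts, best first, with "score" (0 to 1); they miss things now and then, are a little off and sometimes report something else, mostly with a low value. They report only what shows in the picture. A call takes as long as a camera call. They do not tell look-alikes from the thing itself.
- search_frame(camera, label): "rect" ([centre column, centre row, width, height] in pixels, round what is visible of it).
- trace(camera, label): "mask" (480x640 bool, what is visible of it) and "rect" ([centre column, centre row, width, height] in pixels, round what is visible of it).
- spot_point(camera, label): "xy" ([column, row] in pixels: a listed point, or the origin of a listed thing).
The state is a dict: "time_s": time; "joints": joint angles; "dq": joint speeds; "tau": joint torques, N m; "eef_pos": TCP position; "ee_rot": TCP orientation; "force": force on the tool from outside, world axes, zero at the start; "wrist_torque": the same for the moment, N m; "grip_width": opening from 0.0 (shut) to 1.0 (fully open); "grip_force": force on a finger pad.
Only numpy, scipy, OpenCV 4.12 (cv2) and the standard library are available. Lean on these libraries where they do the work, as an engineer would, in place of code of your own. Each camera call takes 0.05 s, during which the arm holds its last target. There are 200 camera calls.

## Task

Lock the tray shuttle: take the red-handled key from its black stand, lower its foot through the green-framed window of the index rail onto the bar inside, and, holding it, drag it lightly along the slot until the foot drops into the hidden pocket of the bar. Stop there, let the brass collar down fully onto the cover and let go, leaving the key upright and locked in. Be gentle with the rail and leave the component rack, the white case and the loose metal can where they are.

Things in the scene. Friction and masses are not known exactly. Their poses are not given: they have to be found in the camera images.
- key: Loose key, 0.12 kg, upright in the stand; origin: centre of its foot's underside, z up, foot along x. Going up: two prongs 6 (x) by 8 (y) mm, 9 high, at x = +-11; crossbar 28 (x) by 8 (y) from 9 to 14; round stem 8 thick to 29; brass collar 30 in diameter, 29 to 33; red square handle 16 by 16, 33 to 88. A half turn about z changes nothing.
- stand: Fixed black block 60 (x) by 44 (y) by 32 mm high on a steel plate 84 by 68 by 2; origin: centre of its underside. The key stands in its 32 (x) by 14 (y) mm pocket, collar on the block's top, key axes along the stand's; draw it 30 mm straight up to free it.
- rail: Fixed index rail: blue housing 68 (x) by 300 (y) mm, aluminium cover 4 mm thick with its flat top at 45, foot plate 90 by 320 by 5. Origin: centre of its underside, z up, y along the slot. Inside, a cavity 34 wide (x) above a steel bar that does not move, its flat top at 24. More than 45 N between key and rail damages it; 3 to 8 N are enough for everything.
- window (a point): Centre of the entry window at the cover's top, axes as the rail's; rail x = 0, y = -64 mm. Opening 34 (x) by 18 (y), framed in green. From it a slot 12 wide runs along rail +y at x = 0. The key's foot passes with its x along the rail's x. While the foot rides on the bar the collar is 8 mm above the cover.
- slot_end (a point): Closed far end of the slot (rail y = +63 mm), at the cover's top. On the way to it, centre anywhere in rail y = -30 to +40, hidden under the cover's lips, the bar has one pair of pockets 14 long (y), 10 deep, for the two prongs (an uncut ridge 10 wide between). Locked in, the collar rests on the cover and the key's origin is 16 mm above the rail's.
- rack: Bystander: loose two-storey aluminium rack of small metal cans, 100 (x) by 140 (y) by 66 mm; origin at the centre of its underside.
- case: Bystander: loose white lidded plastic case, 130 (x) by 200 (y) by 52 mm; origin at the centre of its underside.
- can: Bystander: loose metal component can, 22 mm in diameter, 30 mm high, standing on the bench; origin at the centre of its underside.
Mind the look-alikes: they are no part of the job. Of the things that look like the key, take the one that is farthest from the robot's base at the start.

How it is judged:
By the outcome, as a careful person would: the job done as asked, in the order asked, and still so for the second after the job is handed in, with the robot touching nothing.
It also fails if it takes over 72 s, if anything falls off the work surface, if the arm or the gripper's body presses on something with over 40 N, if the wrist force passes 120 N, or if a joint passes its speed limit or range.

## Working session

There is one attempt and no reset: what is moved stays moved. The work goes in short steps, Python scripts to look and compute and a tool call to move; the robot and the scene stay as the last step left them, time stands still between calls to the robot, and variables do not carry over. Pictures are saved under pics/ and viewed, at most 10 in all, crops included, and the job is handed in when it is done.

Besides the shell and the picture viewer there is one more tool, called after "Emit:" as name(argument=value, ...), one argument or row to a line, values as JSON. step_arm: Moves the arm, as the interface text tells. Its arguments: {"type":"object","properties":{"commands":{"type":"string"},"newtons":{"type":"number"}},"required":["commands"]}

```bash
mkdir -p pics; ls; cat > h.py <<'E'
from rig import *
import numpy as np, cv2
def save(n,im): cv2.imwrite('pics/'+n+'.png',cv2.cvtColor(im,cv2.COLOR_RGB2BGR))
def ray(cam,px,z):
    m=camera_model(cam);R=np.array(m['rotation']);e=np.array(m['eye'])
    d=np.linalg.inv(np.array(m['mtx']))@[px[0],px[1],1.]
    # rotation assumed camera->world
    d=R@d; return e+d*(z-e[2])/d[2]
def proj(cam,p):
    m=camera_model(cam);R=np.array(m['rotation']);e=np.array(m['eye'])
    c=R.T@(np.asarray(p,float)-e);u=np.array(m['mtx'])@c;return u[:2]/u[2]
E
python3 - <<'E'
from h import *
for c in ['scene','top']:
    im=capture(c);save(c+'0',im);m=camera_model(c);print(c,m)
    for l in ['key','stand','rail','rack','case','can']:
        print(l,[(np.round(d['rect']).tolist(),round(d['score'],2)) for d in search_frame(c,l)[:4]])
    for l in ['key','stand','window','slot_end','rail']:
        print(l,[(np.round(d['xy'],1).tolist(),round(d['score'],2)) for d in spot_point(c,l)[:4]])
print(sense())
E
```

```text
pics
scene {'mtx': array([[620.31397796,   0.        , 332.62970848],
       [  0.        , 620.31397796, 233.61179844],
       [  0.        ,   0.        ,   1.        ]]), 'eye': array([ 970.59847241, -634.53525822,  637.62639549]), 'rotation': array([-0.42376491,  0.85600661,  0.26939649, -0.12288822])}
key [([268.0, 246.0, 16.0, 54.0], 0.97), ([200.0, 274.0, 22.0, 57.0], 0.9), ([257.0, 288.0, 20.0, 43.0], 0.78), ([155.0, 292.0, 27.0, 57.0], 0.64)]
stand [([258.0, 319.0, 72.0, 58.0], 0.82)]
rail [([355.0, 199.0, 81.0, 122.0], 0.81)]
rack [([454.0, 275.0, 95.0, 103.0], 0.74), ([354.0, 199.0, 80.0, 121.0], 0.57), ([233.0, 242.0, 15.0, 24.0], 0.38)]
case [([334.0, 378.0, 182.0, 165.0], 0.78)]
can [([231.0, 243.0, 13.0, 24.0], 0.79)]
key [([257.7, 316.5], 0.98), ([265.5, 267.3], 0.92), ([201.8, 295.6], 0.87), ([158.4, 311.6], 0.58)]
stand [([258.6, 323.0], 0.57)]
window [([354.4, 199.9], 0.76), ([257.2, 319.9], 0.35)]
slot_end [([365.5, 161.7], 0.62)]
rail [([358.2, 200.7], 0.58)]
top {'mtx': array([[530.85189326,   0.        , 313.24020433],
       [  0.        , 530.85189326, 231.35
[... 848 characters left out ...]
, 0.41)]
{'time_s': 1.2, 'joints': array([ 1.10761227e+00,  3.12911289e-01,  1.49766881e+00, -5.40611456e-06,
        1.33101839e+00, -2.23393362e-01]), 'dq': array([ 0.00094587, -0.00079955,  0.00096327,  0.00029994,  0.00253939,
        0.00056472]), 'tau': array([ 7.58138469e-06, -4.12176776e+01, -2.59894538e+01, -2.28358840e-04,
        5.55430634e-04, -1.97373953e-05]), 'eef_pos': array([124.70287081, 509.98830088, 248.30014856]), 'ee_rot': array([ 1.49016532e-06,  1.19607667e-01,  9.92821236e-01, -3.63207479e-06]), 'force': array([-0.33749391, -0.40400862, -0.5216027 ]), 'wrist_torque': array([-0.02217765, -0.00099511, -0.02429029]), 'grip_force': 0.0, 'grip_width': 1.0014008829798178}
```

View pics/scene0.png

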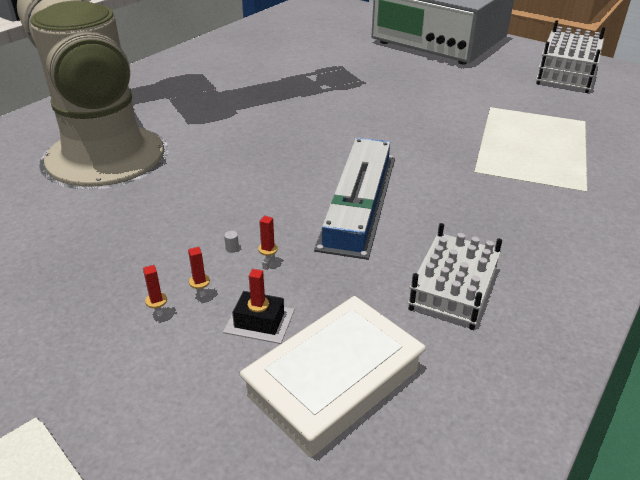

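View pics/top0.png

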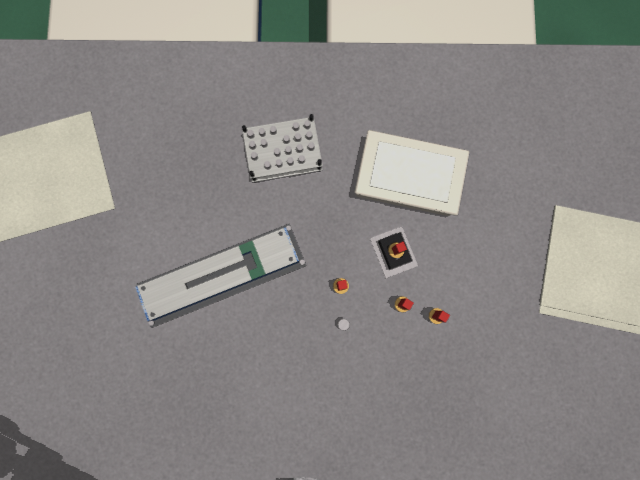

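Scene: red keys at scene px (267,235), (197,268), (153,287) standing loose on the bench, and (257,290) in the black stand. Top px (342,286), (404,304), (439,317) and (397,250). The rail's green window is at top (252,260), with the slot running left to (186,286). I'll measure positions next.

```bash
python3 - <<'E'
s=open('h.py').read()
s=s.replace("R=np.array(m['rotation'])","R=Rot(m['rotation'])").replace("def ray","from scipy.spatial.transform import Rotation\ndef Rot(q): return Rotation.from_quat(np.roll(q,-1)).as_matrix()\ndef ray",1)
open('h.py','w').write(s)
E
python3 - <<'E'
from h import *
from scipy.optimize import least_squares
print('base px',proj('top',[0,0,0]),proj('scene',[0,0,0]))
for p,q in [((433.4,315),(158.4,311.6)),((338.1,286.2),(265.5,267.3)),((399.7,303.5),(201.8,295.6))]:
    print('key',ray('top',p,0)[:2].round(),ray('scene',q,0)[:2].round())
print('stand',ray('top',(395.1,253.8),0)[:2],ray('scene',(258.6,323),0)[:2])
print('win',ray('top',(247,261.5),45)[:2],ray('scene',(354.4,199.9),45)[:2],'end',ray('top',(184.2,286.3),45)[:2],ray('scene',(365.5,161.7),45)[:2],'rail',ray('top',(219.5,275.9),0)[:2])
it=capture('top');isc=capture('scene')
a=cv2.resize(it[210:345,125:325],None,fx=4,fy=4,interpolation=cv2.INTER_CUBIC);save('railtop',a)
b=cv2.resize(it[215:285,355:435],None,fx=5,fy=5,interpolation=cv2.INTER_CUBIC)
c=cv2.resize(isc[255:350,215:300],None,fx=4.2,fy=3.6842,interpolation=cv2.INTER_CUBIC)
save('stand',np.hstack([b,c[:350]]))
for cam in('top','scene'):
  for l in('stand','rail','case'):
    r=trace(cam,l)
    if r: np.save(f'{cam}_{l}.npy',r[0]['mask'])
    print(cam,l,r and (r[0]['rect'],cv2.minAreaRect(np.argwhere(r[0]['mask'])[:,::-1].astype(np.float32))))
E
```

```text
base px [301.02932532 547.74598357] [104.77394083 155.01667054]
key [ 420. -251.] [ 413. -244.]
key [474. -66.] [476. -79.]
key [ 442. -186.] [ 440. -184.]
stand [ 538.35445887 -178.20861865] [ 544.5573647  -178.04842308]
win [516.8853923  106.34202599] [522.02081975 103.45270876] end [469.67239078 221.83211687] [471.2402098  219.88716012] rail [492.07097957 164.72301278]
top stand ([393.9, 251.5, 43.7, 51.0], ((393.637939453125, 251.8448486328125), (44.009796142578125, 35.46780776977539), 68.19859313964844))
top rail ([220.6, 279.1, 167.4, 106.7], ((219.70692443847656, 275.51727294921875), (46.795223236083984, 167.68287658691406), 68.19859313964844))
top case ([411.2, 172.3, 111.5, 84.7], ((412.1514892578125, 173.14743041992188), (105.79347229003906, 68.8231430053711), 11.944175720214844))
scene stand ([259.8, 318.1, 70.6, 54.0], ((259.1159973144531, 316.6120300292969), (64.6670913696289, 44.81080627441406), 10.30484676361084))
scene rail ([353.3, 200.2, 84.4, 118.7], ((356.4653625488281, 197.62692260742188), (54.90382766723633, 124.98075103759766), 15.255120277404785))
scene case ([335.6, 377.3, 184.7, 162.6], ((332.7507019042969, 367.36846923828125), (111.6641845703125, 169.03225708007812), 51.009002685546875))
```

View pics/railtop.png

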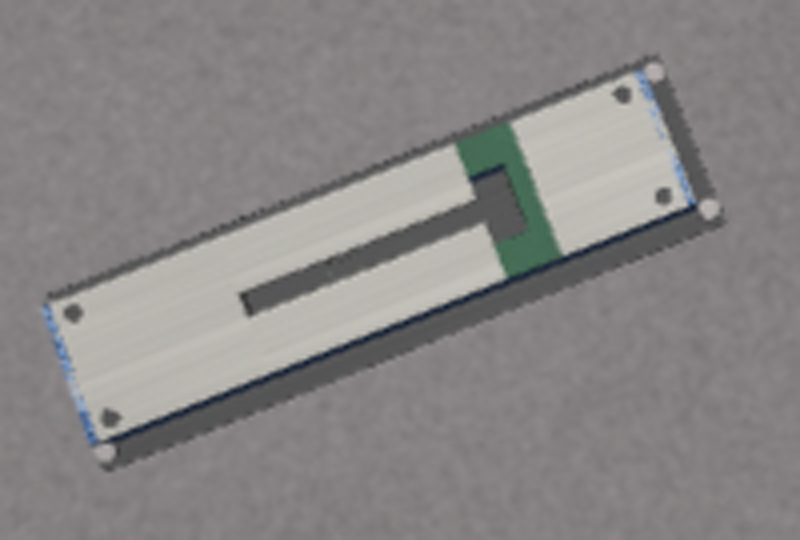

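View pics/stand.png

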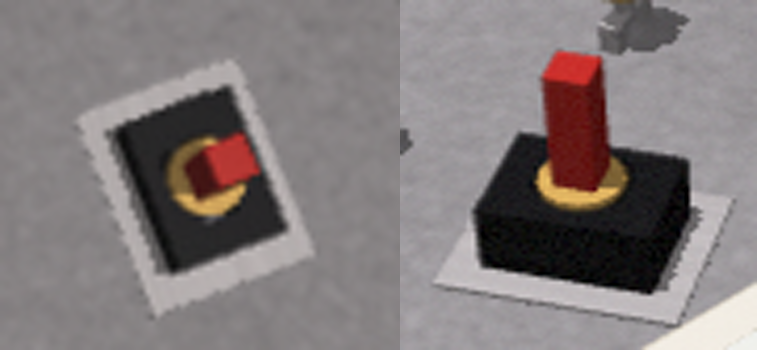

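The chosen key is the one in the black stand (scene px (257,290), top px (397,250)). Its range is about 567 mm, against 478–489 mm for the other three, so it is the farthest. The crop shows it collar down on the black block. The railtop crop shows the T-shaped opening, with the window centre at crop (499,204) and the slot end at (245,306).

```bash
cat > fit.py <<'E'
from h import *
from scipy.optimize import least_squares
def fit(obs,x0):
    def model(p,P): 
        c,s=np.cos(p[2]),np.sin(p[2]); return [p[0]+c*P[0]-s*P[1],p[1]+s*P[0]+c*P[1],P[2]]
    f=lambda p:np.concatenate([proj(cam,model(p,P))-px for cam,P,px in obs])
    r=least_squares(f,x0,x_scale=[1,1,.01]);return r.x.round(3).tolist(),np.abs(r.fun).round(1).tolist()
T=lambda x,y,f,o:(o[0]+(x+.5)/f[0]-.5,o[1]+(y+.5)/f[1]-.5)
E
python3 - <<'E'
from fit import *
o=(125,210);f=(4,4);t=lambda x,y:T(x,y,f,o)
rail=[('top',P,t(*q)) for P,q in [((34,-150,45),(693,205)),((-34,150,45),(45,303)),((-34,-150,45),(0,0))][:0]]
rail+=[('top',P,t(*q)) for P,q in [((17,-73,45),(503,166)),((-17,-73,45),(527,229)),((17,-55,45),(470,180)),((6,63,45),(239,294)),((-6,63,45),(250,316)),
 ((34,-150,43),(645,68)),((-34,-150,43),(695,207)),((34,150,43),(44,305)),((-34,150,43),(96,443))]]
print('rail',fit(rail,[492,165,.4]))
print('rail cover only',fit(rail[:5],[492,165,.4]))
s=lambda x,y:T(x,y,(5,5),(355,215)); c=lambda x,y:T(x-400,y,(4.2,3.6842),(215,255))
pl=[(42,34),(42,-34),(-42,-34),(-42,34)]
top=[('top',(a,b,2),s(*q)) for (a,b),q in zip(pl,[(78,118),(238,60),(315,253),(155,318)])]
top+=[('top',(a,b,32),s(*q)) for (a,b),q in zip([(30,22),(30,-22),(-30,-22),(-30,22)],[(113,130),(232,87),(287,230),(172,273)])]
print('stand top',fit(top,[538,-178,.4]))
sc=[('scene',(42,-34,2),c(735,198)),('scene',(42,34,2),c(433,283)),('scene',(-42,-34,2),c(678,325))]
x=fit(top,[538,-178,.4])[0]
import math
for P in [(42,-34,2),(42,34,2),(-42,-34,2),(-42,34,2)]:
    cc,ss=math.cos(x[2]),math.sin(x[2]);w=[x[0]+cc*P[0]-ss*P[1],x[1]+ss*P[0]+cc*P[1],P[2]]
    u=proj('scene',w);print(P,((u[0]-215)*4.2+400).round(),((u[1]-255)*3.684).round())
for z in (88,91,93): print('handle top',z,ray('top',s(231,158),z)[:2],ray('scene',c(573,70),z)[:2])
E
```

```text
rail ([494.277, 160.979, 0.387], [0.4, 0.6, 0.8, 0.5, 0.3, 0.6, 0.1, 0.3, 0.5, 0.3, 0.1, 0.8, 0.5, 0.7, 0.0, 0.3, 1.0, 0.2])
rail cover only ([494.022, 161.176, 0.387], [0.3, 0.5, 0.7, 0.6, 0.4, 0.4, 0.0, 0.1, 0.6, 0.4])
stand top ([541.577, -174.081, 0.366], [1.0, 0.1, 0.9, 0.4, 0.3, 0.9, 0.7, 0.1, 1.8, 0.8, 0.6, 0.2, 0.1, 0.5, 1.6, 0.0])
(42, -34, 2) 673.0 322.0
(42, 34, 2) 731.0 196.0
(-42, -34, 2) 429.0 280.0
(-42, 34, 2) 501.0 159.0
handle top 88 [ 543.2972295  -174.86564183] [ 541.95940816 -173.20835918]
handle top 91 [ 542.95079285 -174.36274465] [ 544.29902868 -175.72639818]
handle top 93 [ 542.71983508 -174.02747986] [ 545.8587757  -177.40509084]
```

```bash
cat >> h.py <<'E'
def go(pos,yaw=None):
    "shift (cm) and turn in tool axes from measured pose to TCP pos with tool pointing down, tool y at yaw"
    s=sense();R=Rot(s['ee_rot']);d=R.T@(np.array(pos,float)-s['eef_pos'])/10
    rv=np.zeros(3)
    if yaw is not None:
        y=np.array([np.cos(yaw),np.sin(yaw),0]);z=np.array([0,0,-1.])
        rv=Rotation.from_matrix(R.T@np.column_stack([np.cross(y,z),y,z])).as_rotvec()
    print('t',round(s['time_s'],2),'pos',s['eef_pos'].round(1),'F',s['force'].round(1),'w',round(s['grip_width'],3),'| shift',d.round(3),'turn',rv.round(3))
E
python3 -c "
from h import *
go([542.5,-174.5,200],np.pi/2+.372)"
```

```text
t 1.6 pos [124.7 510.  248.3] F [ 0.1 -0.2 -1.4] w 0.997 | shift [-56.841 -56.567   4.828] turn [ 0.     0.    -0.612]
```

Emit:
step_arm(
  commands="0.6 -56.84 -56.57 4.83 0 0 -0.612;0.6 -56.84 -56.57 4.83 0 0 -0.612;0.6 -56.84 -56.57 4.83 0 0 -0.612;0.6 -56.84 -56.57 4.83 0 0 -0.612;0.6 -56.84 -56.57 4.83 0 0 -0.612;0.6 -56.84 -56.57 4.83 0 0 -0.612;0.6 -56.84 -56.57 4.83 0 0 -0.612;0.6 -56.84 -56.57 4.83 0 0 -0.612;0.6 -56.84 -56.57 4.83 0 0 -0.612;0.6 -56.84 -56.57 4.83 0 0 -0.612;0.6 -56.84 -56.57 4.83 0 0 -0.612;0.6 -56.84 -56.57 4.83 0 0 -0.612;0.6 -56.84 -56.57 4.83 0 0 -0.612;0.6 -56.84 -56.57 4.83 0 0 -0.612;0.6 -56.84 -56.57 4.83 0 0 -0.612;0.6 -56.84 -56.57 4.83 0 0 -0.612;0.6 -56.84 -56.57 4.83 0 0 -0.612;0.6 -56.84 -56.57 4.83 0 0 -0.612;0.6 -56.84 -56.57 4.83 0 0 -0.612;0.6 -56.84 -56.57 4.83 0 0 -0.612",
  newtons=20,
)

```text
time_s: 3.27
eef_pos: [543.3, -176.9, 199.7]
ee_rot: [0.0, -0.185, 0.983, -0.0]
force: [0.2, -0.1, 0.9]
grip_width: 0.603
grip_force: 0.0
```

```bash
python3 -c "
from h import *
go([542.5,-174.5,120],np.pi/2+.372)"
```

```text
t 3.27 pos [ 543.3 -176.9  199.7] F [ 0.2 -0.1  0.9] w 0.603 | shift [-0.016  0.249  7.968] turn [-0.     0.    -0.001]
```

Emit:
step_arm(
  commands="0.6 0 0 4 0 0 0;0.6 0 0 8 0 0 0;0.6 0 0 8 0 0 0;0.6 0 0 8 0 0 0",
)

```text
time_s: 3.6
eef_pos: [541.9, -174.2, 119.4]
ee_rot: [-0.001, -0.185, 0.983, 0.001]
force: [0.1, -0.1, 2.0]
grip_width: 0.602
grip_force: 0.0
```

```bash
python3 - <<'E'
from h import *
go([542.5,-174.5,66],np.pi/2+.372)
a=capture('scene');b=capture('top')
save('app',np.hstack([cv2.resize(a[200:350,190:340],None,fx=2.66,fy=2.66),cv2.resize(b[190:290,340:440],(399,399))]))
E
```

```text
t 3.6 pos [ 541.9 -174.2  119.4] F [ 0.1 -0.1  2. ] w 0.602 | shift [-0.054 -0.064  5.342] turn [ 0.003 -0.002  0.   ]
```

View pics/app.png

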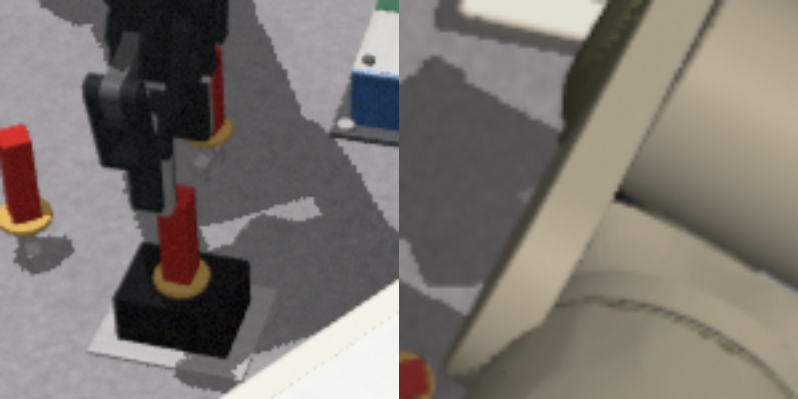

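The crop shows the handle (crop px (178,190)) between the two fingers, at (153,190) and (195,110). I'll descend and grip.

Emit:
step_arm(
  commands="0.6 0 0 2.5 0 0 0;0.6 0 0 5.3 0 0 0;0.6 0 0 5.3 0 0 0;0.6 0 0 5.3 0 0 0;0 0 0 5.3 0 0 0;0 0 0 5.3 0 0 0;0 0 0 5.3 0 0 0;0 0 0 5.3 0 0 0;0 0 0 5.3 0 0 0;0 0 0 5.3 0 0 0;0 0 0 5.3 0 0 0;0 0 0 5.3 0 0 0",
  newtons=30,
)

```text
time_s: 4.7
eef_pos: [543.2, -174.8, 68.7]
ee_rot: [0.001, -0.185, 0.983, -0.001]
force: [-1.0, 1.5, 7.6]
grip_width: 0.182
grip_force: 33.9
```

```bash
python3 -c "
from h import *
go([542.5,-174.5,116],np.pi/2+.372);s=sense();print(s['grip_force'],s['wrist_torque'])"
```

```text
t 4.7 pos [ 543.2 -174.8   68.7] F [-1.   1.5  7.6] w 0.182 | shift [ 0.048  0.046 -4.726] turn [-0.002  0.002  0.   ]
33.906798362731934 [ 0.15901921  0.22694829 -0.02144881]
```

Emit:
step_arm(
  commands="0 0 0 -1 0 0 0;0 0 0 -2 0 0 0;0 0 0 -3 0 0 0;0 0 0 -4 0 0 0;0 0 0 -6 0 0 0;0 0 0 -9 0 0 0;0 0 0 -12 0 0 0;0 0 0 -12 0 0 0;0 0 0 -12 0 0 0",
  newtons=40,
)

```text
time_s: 5.45
eef_pos: [543.0, -174.8, 189.1]
ee_rot: [0.001, -0.185, 0.983, -0.001]
force: [0.3, -0.2, -1.7]
grip_width: 0.182
grip_force: 39.3
```

```bash
python3 - <<'E'
from h import *
th=.387;c,s=np.cos(th),np.sin(th)
w=np.array([494.15+s*64,161.1-c*64]);print('window',w)
go([w[0],w[1],187],np.pi/2+th)
a=capture('scene');save('lift',cv2.resize(a[120:320,180:400],(770,700))[:600])
E
```

```text
window [518.3043668  101.83309048]
t 5.45 pos [ 543.  -174.8  189.1] F [ 0.3 -0.2 -1.7] w 0.182 | shift [-7.763 26.665  0.153] turn [-0.003  0.002 -0.015]
```

View pics/lift.png

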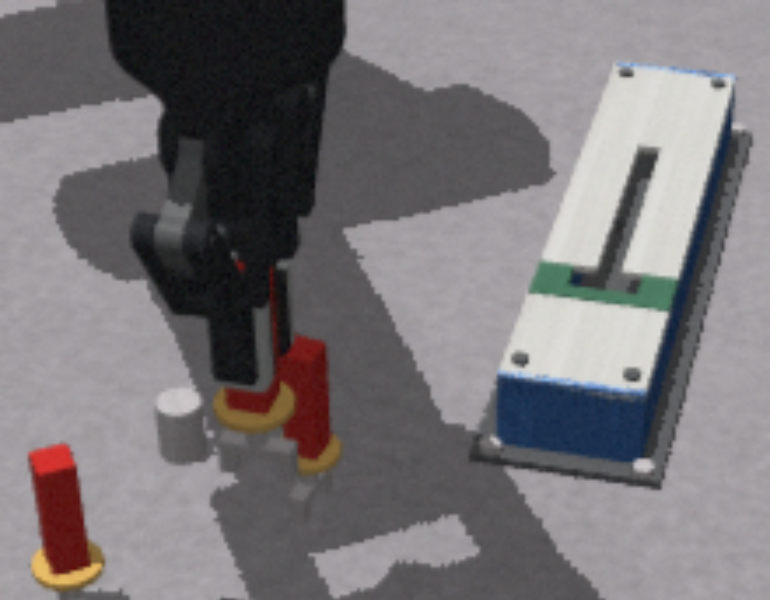

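The lift crop shows the key hanging upright in the gripper, with its collar at crop (255,405). The green window on the rail is at (605,283) and the slot end at (648,150). I'll carry it over the window and cross-check the rail pose from this view.

Emit:
step_arm(
  commands="0 -1 4 0 0 0 -0.015;0 -2.2 8 0 0 0 -0.015;0 -3.4 12 0 0 0 -0.015;0 -4.7 16 0 0 0 -0.015;0 -5.8 20 0 0 0 -0.015;0 -7 24 0 0 0 -0.015;0 -7.76 26.66 0 0 0 -0.015;0 -7.76 26.66 0 0 0 -0.015;0 -7.76 26.66 0 0 0 -0.015;0 -7.76 26.66 0 0 0 -0.015",
)

```text
time_s: 6.33
eef_pos: [517.5, 101.6, 186.2]
ee_rot: [-0.001, -0.192, 0.981, 0.0]
force: [0.3, -0.4, -1.5]
grip_width: 0.183
grip_force: 39.6
```

```bash
python3 - <<'E'
from fit import *
t=lambda x,y:T(x,y,(3.5,3.5),(180,120))
obs=[('scene',P,t(*q)) for P,q in [((-34,150,45),(616,66)),((34,150,45),(734,76)),((34,-150,45),(643,392)),((-34,-150,45),(498,374)),((-6,63,45),(637,147)),((6,63,45),(660,148))]]
print(fit(obs,[494,161,.387]))
import math
for P in [(-17,-55,45),(17,-55,45),(17,-73,45),(-17,-73,45)]:
    x=fit(obs,[494,161,.387])[0];cc,ss=math.cos(x[2]),math.sin(x[2])
    u=proj('scene',[x[0]+cc*P[0]-ss*P[1],x[1]+ss*P[0]+cc*P[1],P[2]]);print(P,(u[0]-180)*3.5,(u[1]-120)*3.5)
go([518.3,101.8,142],np.pi/2+.387)
E
```

```text
([494.363, 161.422, 0.392], [0.3, 1.4, 0.3, 0.2, 0.4, 1.0, 0.5, 0.2, 0.1, 0.4, 0.0, 0.1])
(-17, -55, 45) 572.4896102704037 263.7145524307882
(17, -55, 45) 641.4263687715954 272.9310569400656
(17, -73, 45) 635.0504984537594 293.6686624730238
(-17, -73, 45) 565.22009403362 284.2244472816731
t 6.33 pos [517.5 101.6 186.2] F [ 0.3 -0.4 -1.5] w 0.183 | shift [-0.086 -0.01   4.424] turn [ 0.    -0.002  0.   ]
```

Emit:
step_arm(
  commands="0 0 0 3 0 0 0;0 0 0 5 0 0 0;0 0 0 6.3 0 0 0;0 0 0 6.3 0 0 0;0 0 0 6.3 0 0 0;0 0 0 6.3 0 0 0",
)

```text
time_s: 6.83
eef_pos: [518.4, 101.3, 124.9]
ee_rot: [0.001, -0.192, 0.981, -0.0]
force: [0.7, 0.6, -1.5]
grip_width: 0.182
grip_force: 39.6
```

```bash
python3 - <<'E'
from h import *
go([518.5,102.1,121],np.pi/2+.389)
a=capture('scene');save('above',cv2.resize(a[140:240,310:410],(600,600),interpolation=cv2.INTER_CUBIC))
p=sense()['eef_pos']
for z in (52,54,56): print(z,(proj('scene',[p[0],p[1],z])-[310,140])*6)
print([( (proj('scene',[518.55+ a*np.cos(.389)-b*np.sin(.389),102.1+a*np.sin(.389)+b*np.cos(.389),45])-[310,140])*6).round() for a,b in [(-17,-9),(17,-9),(17,9),(-17,9)]])
E
```

```text
t 6.83 pos [518.4 101.3 124.9] F [ 0.7  0.6 -1.5] w 0.182 | shift [-0.036  0.069  0.387] turn [-0.001  0.001 -0.003]
52 [252.9767172  337.72346223]
54 [253.2427164  331.79389281]
56 [253.50934107 325.85038065]
[array([188., 367.]), array([307., 383.]), array([319., 348.]), array([200., 332.])]
```

View pics/above.png

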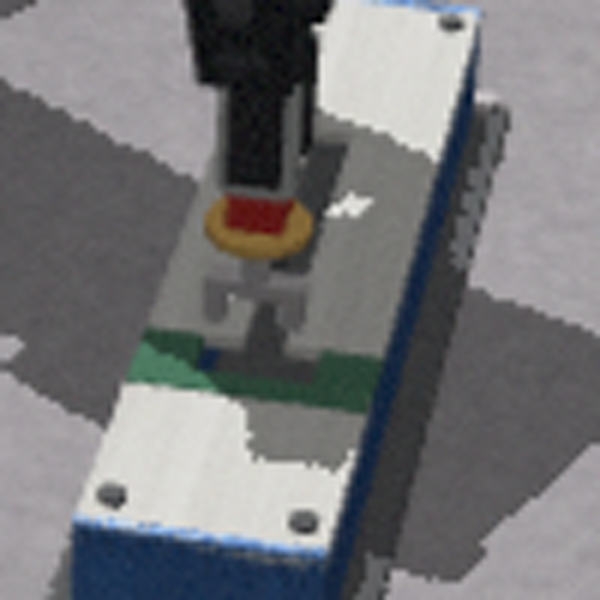

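The key's prongs are at crop (214,318) and (294,328), directly above the window opening (x 190–318, y 335–380). Alignment is within about 1 mm, so I'm lowering.

Emit:
step_arm(
  commands="0 0 0.05 0.8 0 0 0;0 0 0.05 1.4 0 0 0;0 0 0.05 2 0 0 0;0 0 0.05 2.4 0 0 0;0 0 0.05 2.8 0 0 0;0 0 0.05 2.8 0 0 0;0 0 0.05 2.8 0 0 0",
)

```text
time_s: 7.47
eef_pos: [517.6, 102.5, 95.8]
ee_rot: [-0.0, -0.192, 0.981, 0.0]
force: [0.4, 0.0, -0.5]
grip_width: 0.181
grip_force: 39.6
```

```bash
python3 -c "
from h import *
go([518.55,102.1,90],np.pi/2+.389);print(sense()['wrist_torque'])"
```

```text
t 7.47 pos [517.6 102.5  95.8] F [ 0.4  0.  -0.5] w 0.181 | shift [-0.073 -0.077  0.582] turn [ 0.    -0.    -0.002]
[-0.01301774 -0.02763697 -0.01178999]
```

Emit:
step_arm(
  commands="0 0 0 0.2 0 0 0;0 0 0 0.35 0 0 0;0 0 0 0.45 0 0 0;0 0 0 0.55 0 0 0;0 0 0 0.55 0 0 0",
)

```text
time_s: 7.88
eef_pos: [517.5, 102.5, 90.3]
ee_rot: [-0.0, -0.192, 0.981, 0.0]
force: [0.5, 0.3, -0.9]
grip_width: 0.179
grip_force: 39.6
```

Emit:
step_arm(
  commands="0 0 0 0.1 0 0 0;0 0 0 0.15 0 0 0;0 0 0 0.2 0 0 0;0 0 0 0.2 0 0 0",
)

```text
time_s: 8.22
eef_pos: [517.9, 102.6, 89.7]
ee_rot: [0.0, -0.192, 0.981, -0.0]
force: [-3.4, -0.4, 10.1]
grip_width: 0.183
grip_force: 41.3
```

Emit:
step_arm(
  commands="0 0 0 -0.06 0 0 0;0 0 0 -0.06 0 0 0;0 0 0.2 -0.06 0 0 0;0 0 0.4 -0.06 0 0 0;0 0 0.6 -0.06 0 0 0;0 0 0.8 -0.06 0 0 0;0 0 1.0 -0.06 0 0 0;0 0 1.0 -0.06 0 0 0",
)

```text
time_s: 8.88
eef_pos: [514.6, 111.7, 89.7]
ee_rot: [0.001, -0.193, 0.981, -0.001]
force: [1.1, -3.6, 5.8]
grip_width: 0.179
grip_force: 40.5
```

```bash
cat >> h.py <<'E'
def rl():
    s=sense();th=.389;c,n=np.cos(th),np.sin(th);M=np.array([[c,n],[-n,c]])
    print('t',round(s['time_s'],2),'rail xy',(M@(s['eef_pos'][:2]-[494.3,161.3])).round(2),'z',s['eef_pos'][2].round(2),'Frail',(M@s['force'][:2]).round(1),s['force'][2].round(1),'M',(M@s['wrist_torque'][:2]).round(3),'grip',round(s['grip_force'],1))
E
python3 -c "
from h import *
rl()"
```

```text
t 8.88 rail xy [-1.000e-02 -5.361e+01] z 89.71 Frail [-0.4 -3.7] 5.8 M [-0.662  0.034] grip 40.5
```

Emit:
step_arm(
  commands="0 0 0.2 0 0 0 0;0 0 0.4 0 0 0 0;0 0 0.6 0 0 0 0;0 0 0.8 0 0 0 0;0 0 1.0 0 0 0 0;0 0 1.2 0 0 0 0;0 0 1.4 0 0 0 0;0 0 1.6 0 0 0 0;0 0 1.8 0 0 0 0",
)

```text
time_s: 9.63
eef_pos: [507.9, 128.1, 89.7]
ee_rot: [0.001, -0.192, 0.981, -0.001]
force: [1.5, -3.5, 5.2]
grip_width: 0.183
grip_force: 40.5
```

```bash
python3 -c "
from h import *
rl()"
```

```text
t 9.63 rail xy [ 3.000e-02 -3.584e+01] z 89.73 Frail [ 0.  -3.8] 5.2 M [-1.027  0.022] grip 40.5
```

Tracking the slot cleanly. From here I'll advance about 7 mm per call, watching the force.

Emit:
step_arm(
  commands="0 0 0.12 0 0 0 0;0 0 0.24 0 0 0 0;0 0 0.36 0 0 0 0;0 0 0.48 0 0 0 0;0 0 0.6 0 0 0 0;0 0 0.7 0 0 0 0",
)

```text
time_s: 10.13
eef_pos: [505.3, 134.6, 89.7]
ee_rot: [0.001, -0.192, 0.981, -0.001]
force: [2.5, -3.8, 5.3]
grip_width: 0.18
grip_force: 40.5
```

Emit:
step_arm(
  commands="0 0 0.12 0 0 0 0",
)

```text
time_s: 10.22
eef_pos: [504.9, 135.7, 89.7]
ee_rot: [0.001, -0.192, 0.981, -0.001]
force: [1.8, -4.8, 5.1]
grip_width: 0.183
grip_force: 40.5
```

Emit:
step_arm(
  commands="0 0 0.12 0 0 0 0;0 0 0.24 0 0 0 0;0 0 0.36 0 0 0 0;0 0 0.48 0 0 0 0;0 0 0.6 0 0 0 0;0 0 0.7 0 0 0 0",
)

```text
time_s: 10.72
eef_pos: [502.2, 142.2, 89.7]
ee_rot: [0.001, -0.193, 0.981, -0.001]
force: [1.4, -4.7, 5.7]
grip_width: 0.183
grip_force: 40.5
```

Emit:
step_arm(
  commands="0 0 0.12 0 0 0 0;0 0 0.24 0 0 0 0;0 0 0.36 0 0 0 0;0 0 0.48 0 0 0 0;0 0 0.6 0 0 0 0;0 0 0.7 0 0 0 0",
)

```text
time_s: 11.22
eef_pos: [499.6, 148.7, 89.7]
ee_rot: [0.001, -0.192, 0.981, -0.001]
force: [2.0, -3.6, 5.3]
grip_width: 0.183
grip_force: 40.5
```

Emit:
step_arm(
  commands="0 0 0.12 0 0 0 0;0 0 0.24 0 0 0 0;0 0 0.36 0 0 0 0;0 0 0.48 0 0 0 0;0 0 0.6 0 0 0 0;0 0 0.7 0 0 0 0",
)

```text
time_s: 11.72
eef_pos: [496.9, 155.2, 89.7]
ee_rot: [0.001, -0.193, 0.981, -0.001]
force: [2.2, -4.0, 6.2]
grip_width: 0.175
grip_force: 40.5
```

Emit:
step_arm(
  commands="0 0 0.12 0 0 0 0;0 0 0.24 0 0 0 0;0 0 0.36 0 0 0 0;0 0 0.48 0 0 0 0;0 0 0.6 0 0 0 0;0 0 0.7 0 0 0 0",
)

```text
time_s: 12.22
eef_pos: [494.2, 161.7, 89.7]
ee_rot: [0.001, -0.193, 0.981, -0.001]
force: [1.9, -5.1, 5.9]
grip_width: 0.183
grip_force: 40.5
```

Emit:
step_arm(
  commands="0 0 0.12 0 0 0 0;0 0 0.24 0 0 0 0;0 0 0.36 0 0 0 0;0 0 0.48 0 0 0 0;0 0 0.6 0 0 0 0;0 0 0.7 0 0 0 0",
)

```text
time_s: 12.72
eef_pos: [491.6, 168.1, 89.7]
ee_rot: [0.001, -0.193, 0.981, -0.001]
force: [1.6, -5.0, 5.9]
grip_width: 0.183
grip_force: 40.5
```

Emit:
step_arm(
  commands="0 0 0.12 0 0 0 0;0 0 0.24 0 0 0 0;0 0 0.36 0 0 0 0;0 0 0.48 0 0 0 0;0 0 0.6 0 0 0 0;0 0 0.7 0 0 0 0",
)

```text
time_s: 13.22
eef_pos: [487.5, 175.3, 88.6]
ee_rot: [-0.001, -0.192, 0.981, 0.0]
force: [0.0, -0.5, -1.7]
grip_width: 0.183
grip_force: 39.6
```

Foot dropped: the force vanished and z fell by 1 mm. I'll lower straight down here.

Emit:
step_arm(
  commands="0 0 0 0.1 0 0 0;0 0 0 0.2 0 0 0;0 0 0 0.3 0 0 0;0 0 0 0.3 0 0 0",
)

```text
time_s: 13.55
eef_pos: [487.8, 174.9, 85.6]
ee_rot: [-0.0, -0.192, 0.981, 0.0]
force: [0.2, -1.2, -0.5]
grip_width: 0.181
grip_force: 39.6
```

```bash
python3 -c "
from h import *
rl()"
```

```text
t 13.55 rail xy [-0.84 15.09] z 85.64 Frail [-0.2 -1.2] -0.5 M [ 0.046 -0.038] grip 39.6
```

Emit:
step_arm(
  commands="0 0 0 0.12 0 0 0;0 0 0 0.24 0 0 0;0 0 0 0.34 0 0 0;0 0 0 0.4 0 0 0;0 0 0 0.45 0 0 0;0 0 0 0.45 0 0 0",
)

```text
time_s: 14.05
eef_pos: [488.1, 174.9, 81.8]
ee_rot: [-0.0, -0.192, 0.981, -0.0]
force: [-1.7, -0.8, 2.7]
grip_width: 0.179
grip_force: 40.1
```

```bash
python3 -c "
from h import *
rl()"
```

```text
t 14.05 rail xy [-0.61 14.95] z 81.79 Frail [-1.9 -0.1] 2.7 M [-0.001  0.247] grip 40.1
```

Collar is seated at z = 81.8, as predicted. I'll release and retreat.

Emit:
step_arm(
  commands="0 0 0 0.03 0 0 0;0 0 0 0.03 0 0 0;0.3 0 0 0.03 0 0 0;0.5 0 0 0.03 0 0 0;0.5 0 0 0.03 0 0 0;0.5 0 0 0.03 0 0 0;0.5 0 0 0.03 0 0 0;0.5 0 0 0.03 0 0 0;0.5 0 0 -0.5 0 0 0;0.5 0 0 -1.5 0 0 0;0.5 0 0 -4 0 0 0;0.5 0 0 -8 0 0 0;0.5 0 0 -12 0 0 0;0.5 0 0 -12 0 0 0;0.5 0 0 -12 0 0 0",
  newtons=20,
)

```text
time_s: 15.3
eef_pos: [488.9, 175.1, 204.4]
ee_rot: [0.003, -0.192, 0.981, -0.0]
force: [0.2, -0.2, -0.0]
grip_width: 0.499
grip_force: 0.0
```

```bash
python3 - <<'E'
from h import *
rl()
a=capture('scene');save('end',cv2.resize(a[120:320,180:400],(660,600),interpolation=cv2.INTER_CUBIC))
E
```

```text
t 15.3 rail xy [ 0.25 14.77] z 204.44 Frail [ 0.1 -0.2] -0.0 M [ 0.014 -0.005] grip 0.0
```

View pics/end.png

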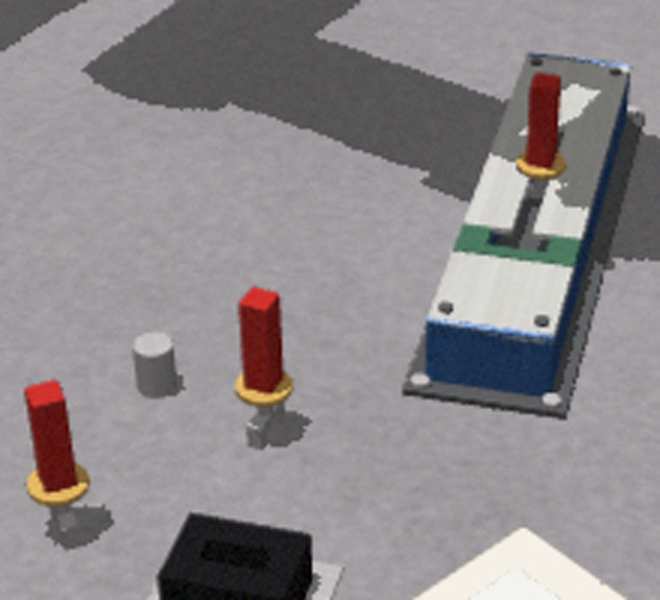

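The key stands upright with its collar flat on the cover at crop (541,165). The can and the other keys are undisturbed, so I'm handing in.

```bash
python3 -c "
from h import *
print(finish_job())"
```

```text
the job is handed in; nothing more can be done
None
```

The job is handed in: the key from the stand sits upright in the pocket at about rail y = +15 mm, collar down on the cover, and the gripper has let go and is clear of it; the verdict was not reported.

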